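Put the model rocket away in the drawer and bolt it

TASK

Put the model rocket away: lift it off its cradle and lay it gently, nose first towards the back, flat in the empty bay of the open drawer (the drawer comes out only part way, so the nose has to go in under the cabinet's top). Then push the drawer fully shut and slide the bolt on the cabinet's top fully home into its keeper. Do not drop the rocket in, do not slide the bolt before the drawer is shut, and leave the glue bottle, the steel weight and the sanding block where they are.

Things in the scene. Friction and masses are not known exactly. Their poses are not given: they have to be found in the camera images.
- rocket: Model rocket, 190 mm long, 60 g: blue tube 26 mm in diameter, 130 mm long; white pointed nose 60 mm long; four white fins, 3 mm thick, on the last 34 mm of the tail, reaching 28.5 mm from the axis, set like an X (45 degrees to the horizontal). Origin on the axis, 95 mm from the tail end and the nose tip; x points to the nose. Starts lying level in the cradle.
- rocket_nose (a point): Tip of the rocket's nose, on its axis (95 mm ahead of the rocket's origin).
- rocket_tail (a point): Tail end of the rocket, on its axis (95 mm behind the rocket's origin).
- cradle: Fixed plywood cradle, holds the rocket's axis 60 mm above the table. Foot plate 130 x 60 x 8 mm, two V supports 8 mm thick at x -16 and +52 mm. Between fins and rear support the tube is free all round from x -60 to -21 mm. Origin on the table below the rocket's origin (to 2 mm), x towards the nose.
- cabinet: Fixed low grey cabinet, 250 mm deep (x), 240 wide (y), 98 high; top plate 12 mm thick (underside at 86 mm). Origin at table height in the middle of its front face; x points into the cabinet, away from the robot, y to its left. The drawer slides out of the front along -x. The barrel bolt is on its top, near the front, on the +y half.
- drawer (a joint): Opening of the drawer, m: 0 fully shut (wooden front against the cabinet), 0.115 the stop; it comes out no further. A few newtons of friction. The clear opening from the inside of the drawer's front to the cabinet's front face is as long as this value.
- bay (a point): Moves with the drawer: middle of the empty bay's floor, 20 mm above the table, 54 mm right (-y) of the cabinet's middle line, axes as the cabinet's. Bay 225 mm long (x, drawer front's inside to back wall), 99 mm wide, side walls 46 mm high; the cabinet's top plate is 66 mm above its floor. The other bay (+y of the divider) is full of spare tubes.
- drawer_front (a point): Moves with the drawer: middle of the top edge of the front's outer face, 82 mm above the table. Front 236 mm wide, 12 thick, from 8 to 82 mm above the table. A pull bar 90 mm long stands 16 mm out of it at 21 to 31 mm above the table. The bolt's keeper (steel loop 12 mm wide, top at 125 mm) stands on the top edge 96 mm left (+y) of the middle.
- bolt (a joint): Travel of the barrel bolt along the cabinet's +y, m: 0 drawn back, 0.034 fully home through the keeper (its stop). A few newtons of friction.
- bolt_knob (a point): Top of the bolt's upright knob, on its axis, 146 mm above the table: a steel pin 12 mm in diameter, 24 mm of it clear above the two guide blocks (tops at 122 mm) that it moves between. 16 mm behind the cabinet's front face; 36 mm left (+y) of the middle line when drawn back, 70 mm when home.
- glue: Bystander: white glue bottle with a blue cap, 56 mm in diameter, 120 mm tall, beyond the cradle. Origin at its foot.
- weight: Bystander: dark steel cylinder, 50 mm in diameter, 45 mm tall, on the cabinet's top. Origin at its foot.
- sander: Bystander: cork sanding block 75 x 45 x 28 mm on the table between robot, cabinet and cradle. Origin at its foot.
Things that resemble listed ones, but are neither listed nor needed, are in the scene too. What is meant by the rocket is not black or pink, and is the larger of those in its own colour.

How it is judged (in metres and radians):
On the way, in this order (a step that is already met when the one before it is completed fails the run):
1. the rocket lies flat in the empty bay of the drawer, nose to the back, let go (y of rocket in the frame of bay between -0.04 and 0.04 m and z of rocket in the frame of bay between 0.005 and 0.035 m and x of rocket_nose in the frame of bay between 0.06 and 0.118 m and x of rocket_tail in the frame of bay above -0.118 m and z of rocket_tail in the frame of bay below 0.04 m and z of rocket_nose in the frame of bay below 0.03 m and linear speed of rocket below 0.02 m/s and contact force between the fingers and rocket below 0.1 N), for 0.2 s.
2. the drawer is fully shut, the bolt still drawn back (value of joint drawer below 0.004 m and value of joint bolt below 0.02 m), for 0.1 s.
3. the bolt is fully home (value of joint bolt above 0.03 m), for 0.1 s.
At the end, for the whole second after the job is handed in: The rocket lies at rest in the empty bay, nose to the back: its middle within 40 mm of the bay's centre line and 5 to 35 mm above the bay's floor, tail axis below 40 mm and nose below 30 mm, both ends inside the bay. The drawer is shut to within 4 mm and the bolt is out at least 30 of its 34 mm (y of rocket in the frame of bay between -0.04 and 0.04 m and z of rocket in the frame of bay between 0.005 and 0.035 m and x of rocket_nose in the frame of bay between 0.06 and 0.118 m and x of rocket_tail in the frame of bay above -0.118 m and z of rocket_tail in the frame of bay below 0.04 m and z of rocket_nose in the frame of bay below 0.03 m and linear speed of rocket below 0.02 m/s and value of joint drawer below 0.004 m and value of joint bolt above 0.03 m); the robot touches nothing.
It fails at once if the bolt is slid more than 20 mm while the drawer is open more than 10 mm (value of joint bolt above 0.02 m and value of joint drawer above 0.01 m).
It fails at once if the rocket is dropped into the drawer (falls at more than 0.9 m/s inside it) (linear speed of rocket above 0.9 m/s and z of rocket in the frame of bay below 0.07 m and x of rocket in the frame of bay between -0.12 and 0.12 m and y of rocket in the frame of bay between -0.06 and 0.17 m).
It fails at once if the glue bottle is moved more than 30 mm (distance of glue from where it was at the start of the episode above 0.03 m).
It fails at once if the steel weight is moved more than 30 mm (distance of weight from where it was at the start of the episode above 0.03 m).
It fails at once if the sanding block is moved more than 30 mm (distance of sander from where it was at the start of the episode above 0.03 m).
It also fails if it takes over 59 s, if anything falls off the work surface, if the arm or the gripper's body presses on something with over 40 N, if the wrist force passes 120 N, or if a joint passes its speed limit or range.

ROBOT

A 6-joint arm with a two-finger parallel gripper is mounted at the origin on the work surface. World frame = base frame: x ahead of the robot, y to its left, z up, the work surface at z = 0. Lengths are in mm, angles in degrees, forces in N, time in s.
With the tool pointing down it reaches from about 375 to 750 mm from the base axis. Payload 9 kg.
Tool frame: the origin (TCP) lies between the finger pads; the fingertips stand 19 mm ahead of it and the grasp point (between the pads) is the TCP; z points along the fingers, y is the line along which they close (so a half turn about z gives the same grasp; the last joint's range is limited). The gripper opens to 85 mm and grips with 20 to 120 N. Pads are 22 mm wide; open, the fingers measure 114 mm over their backs; the gripper's body (76 mm by 85 mm) begins 54 mm behind the grasp point. The pads swing forward as they close: fully open they stand 13 mm farther back than shut.
Start: joints at [-81.858, 5.964, 5.575, 89.605, 0, 77.527], TCP at [211.263, -561.607, 250.331] pointing down, gripper open.
Joint ranges: [-171.21, 171.21], [-48.23, 106.86], [-62.78, 66.21], [-105.2, 120.99], [-86.42, 89.51], [-180, 180]. Speed limits (degrees/s): [127.2, 127.2, 147.25, 180, 180, 180].

INTERFACE

Orientations are given as [roll, pitch, yaw] about the fixed x, y, z axes, in that order (R = Rz(yaw) Ry(pitch) Rx(roll)).
In Python, from rig import readout, imaging, job gives the robot as it stands.
- The arm moves only by the tool drive_tool, never from a script. Its arguments are lists of equal length, an entry for each row: "offset": the shift along the tool's x, y, z in mm, a list of three; "rotation": the turn, a rotation vector about the tool's x, y, z in rad, a list of three; "jaw": the opening, from -1 (shut) to 1 (fully open), so that 0 is half open. A call has 1 to 12 rows; each row is the pose to reach, as a shift and turn from the pose commanded when the call began, along the tool's axes at that moment; what a row does not reach only later rows make up. A row lasts 1/12 s, in which the tool goes at most 41.7 mm and 7.16 degrees, less where a joint would pass 70% of its speed; a pose out of reach is approached as far as the arm can. A call with a gripper value outside its range is refused whole. The fingers move at their own pace and stop on an object; "squeeze" is the grip in N (left out, the last holds). Time passes only in rows, so rows that repeat a pose let the fingers close. It gives the time, the measured TCP pose, the force, the opening and the grip force at its end, in the units of the state.
- readout.read_state(): the state, without advancing time (a new reading comes with each control period).
- imaging.get_image(name): name is "side" or "top"; returns a dict with "color" (420x560x3 uint8, red, green, blue), "depth" (420x560 float32, mm along the optical axis (not along the pixel's ray), 0 where there is no reading), "mtx" (3x3 intrinsics, pixels), "extrinsics" (4x4, takes a point from world to camera coordinates). Camera axes: x right, y up, looking along -z (the intrinsics and any distortion apply to the point x, -y, -z); pixel columns grow to the right and rows downward; lengths in mm; the calibration is good to about 2 mm. A picture is of the moment at which its call begins.
- job.sign_off(): hands the job in; it is judged then, once.
The state is a dict: "t": time; "q": joint angles; "joint_vel": joint speeds; "joint_efforts": joint torques, N m; "tool_pos": TCP position; "tcp_rot": TCP orientation; "ft_force": force on the tool from outside, world axes, zero at the start; "wrist_torque": the same for the moment, N m; "width": opening from 0.0 (shut) to 1.0 (fully open); "gripper_force": force on a finger pad.
Only numpy, scipy, OpenCV 4.12 (cv2) and the standard library are available. Lean on these libraries where they do the work, as an engineer would, in place of code of your own. Each camera call takes 0.05 s, during which the arm holds its last target. There are 200 camera calls.

## Working session

There is one attempt and no reset: what is moved stays moved. The work goes in short steps, Python scripts to look and compute and a tool call to move; the robot and the scene stay as the last step left them, time stands still between calls to the robot, and variables do not carry over. Pictures are saved under pics/ and viewed, at most 13 in all, crops included, and the job is handed in when it is done.

Besides the shell and the picture viewer there is one more tool, called after "Emit:" by a JSON object that holds its "op" and its "data". drive_tool: Moves the arm, as the interface text tells. Its arguments: {"type":"object","properties":{"offset":{"type":"array"},"rotation":{"type":"array"},"jaw":{"type":"array"},"squeeze":{"type":"number"}},"required":["offset","rotation","jaw"]}

```bash
mkdir -p pics; cat > h.py <<'E'
import numpy as np, cv2
from rig import readout, imaging, job
def shot(n):
    d=imaging.get_image(n); return d
def pts(d):
    """world point per pixel from depth"""
    z=d["depth"]; K=d["mtx"]; h,w=z.shape
    u,v=np.meshgrid(np.arange(w),np.arange(h))
    x=(u-K[0,2])/K[0,0]*z; y=(v-K[1,2])/K[1,1]*z
    P=np.stack([x,-y,-z,np.ones_like(z)],-1)
    return (P@np.linalg.inv(d["extrinsics"]).T)[...,:3]
E
python3 - <<'E'
from h import *
s=readout.read_state(); print(s)
for n in("side","top"):
    d=shot(n); cv2.imwrite(f"pics/{n}0.png",d["color"][...,::-1]); np.savez(f"{n}0.npz",**d)
    print(n,d["mtx"].tolist(),d["extrinsics"].round(3).tolist(),[k for k in d])
E
```

```text
{'t': 0.0, 'q': array([-8.18578896e+01,  5.99786977e+00,  5.52621762e+00,  8.96038434e+01,
        1.44300951e-03,  7.75277401e+01]), 'joint_vel': array([-0.02120992,  0.03564465,  0.0713428 , -0.01534536,  0.06865673,
       -0.06070393]), 'joint_efforts': array([-6.99871180e-04, -5.56925189e+01,  5.03651655e+01,  1.69925066e-02,
       -2.30823371e-04, -6.35419269e-06]), 'tool_pos': array([ 211.22748111, -561.26365064,  249.52186931]), 'tcp_rot': array([-1.79926598e+02, -1.77134863e-02,  2.06143580e+01]), 'ft_force': array([1.13499723, 0.91450503, 0.06683286]), 'wrist_torque': array([ 0.01194678,  0.01901328, -0.04470253]), 'gripper_force': 0.0, 'width': 1.0008369681748313}
side [[461.5437908638652, 0.0, 278.02876051820266], [0.0, 461.5437908638652, 212.57172142094015], [0.0, 0.0, 1.0]] [[-0.838, -0.545, -0.019, 457.013], [0.324, -0.526, 0.786, -307.184], [-0.439, 0.653, 0.617, -731.098], [0.0, 0.0, 0.0, 1.0]] ['color', 'depth', 'mtx', 'extrinsics']
top [[437.94351830598913, 0.0, 274.833874541795], [0.0, 437.94351830598913, 199.1077578431288], [0.0, 0.0, 1.0]] [[0.002, -1.0, 0.007, -58.425], [0.998, 0.003, 0.063, -571.984], [-0.063, 0.007, 0.998, -993.097], [0.0, 0.0, 0.0, 1.0]] ['color', 'depth', 'mtx', 'extrinsics']
```

View pics/top0.png

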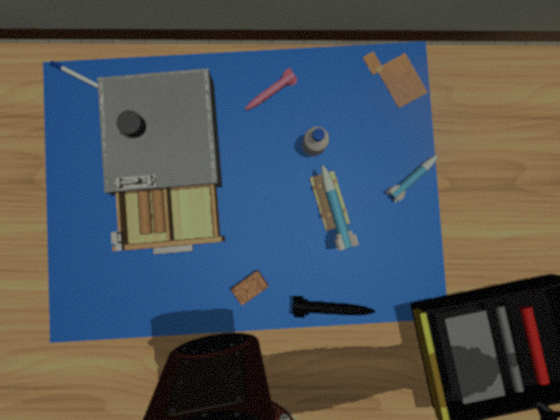

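View pics/side0.png

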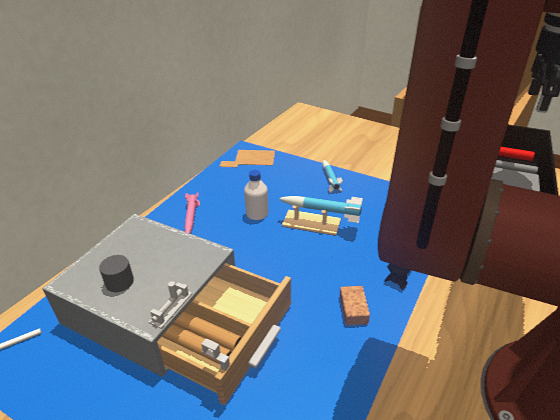

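Top view: the rocket is cyan, at about (338,208) in its cradle, with its nose up-left at (323,170). The glue bottle is at (316,140) and the sanding block at (250,288). The cabinet is centred near (160,130), with the drawer open below it, the empty bay at (195,213), the bolt at (136,182) and the keeper at (116,240). The smaller cyan rocket at (410,178), plus the pink and black ones, are decoys. The side view agrees with this.

```bash
python3 - <<'E'
from h import *
for n in("top","side"):
    d=dict(np.load(f"{n}0.npz")); P=pts(d); hsv=cv2.cvtColor(d["color"],cv2.COLOR_RGB2HSV)
    ok=d["depth"]>0
    print(n,'table z',np.median(P[(hsv[...,0]>105)&(hsv[...,1]>200)&(hsv[...,2]>80)&ok][:,2]))
    m=((hsv[...,0]>88)&(hsv[...,0]<103)&(hsv[...,1]>90)&ok&(P[...,2]>30)).astype(np.uint8)
    k,l,st,c=cv2.connectedComponentsWithStats(m)
    for i in range(1,k):
        if st[i,4]>40:
            q=P[l==i]; print(st[i],q.mean(0).round(1),'zmax',np.percentile(q[:,2],[5,50,95]).round(1))
            vx=cv2.fitLine(q[:,:2].astype(np.float32),cv2.DIST_HUBER,0,.01,.01).ravel(); a=np.array(vx[:2]); a*=np.sign(a[0])
            t=(q[:,:2]-vx[2:])@a; print('dir deg',np.degrees(np.arctan2(a[1],a[0])),'ends',(vx[2:]+a*np.percentile(t,1)).round(1),(vx[2:]+a*np.percentile(t,99)).round(1))
    # rocket incl. white: tall points near
    r=(P[...,2]>48)&(P[...,0]>380)&(P[...,0]<650)&(P[...,1]>-300)&(P[...,1]<-130)&(P[...,2]<95)&ok
    q=P[r]; print('near rocket',len(q),q.min(0).round(1),q.max(0).round(1))
    # cabinet top
    m=(abs(P[...,2]-98)<5)&(P[...,1]>0)&(hsv[...,1]<60)&ok
    m=cv2.morphologyEx(m.astype(np.uint8),cv2.MORPH_OPEN,np.ones((5,5)))
    q=P[m>0].astype(np.float32); print('cab',len(q),cv2.minAreaRect(q[:,:2]),cv2.boxPoints(cv2.minAreaRect(q[:,:2])).round(1).tolist(),np.median(q[:,2]))
    # things above cabinet: knob, keeper, weight
    m=((P[...,2]>110)&(P[...,1]>20)&(P[...,0]>350)&(P[...,0]<800)&(P[...,2]<160)&ok).astype(np.uint8)
    k,l,st,c=cv2.connectedComponentsWithStats(m)
    for i in range(1,k):
        if st[i,4]>3:
            q=P[l==i]; print('tall',st[i],q.mean(0).round(1),q.min(0).round(1),q.max(0).round(1)); h=q[q[:,2]>130]; print('   knob?',len(h),h.mean(0) if len(h) else'')
    # drawer walls at height ~82 and 66
    for lo,hi in((75,90),(60,72)):
        m=(P[...,2]>lo)&(P[...,2]<hi)&(P[...,1]>20)&(P[...,1]<320)&(P[...,0]>350)&(P[...,0]<560)&ok
        q=P[m].astype(np.float32)
        if len(q)>5: print('wall',lo,len(q),cv2.minAreaRect(q[:,:2]),q.min(0).round(1),q.max(0).round(1))
E
```

```text
top table z 1.4528085269726034
[327 190  25  59 510] [ 530.3 -195.7   71. ] zmax [66.5 71.2 74.9]
dir deg 17.74086 ends [ 465.5 -216.3] [ 585.  -178.1]
near rocket 1106 [ 458.7 -234.3   48. ] [ 643.8 -152.8   84.9]Traceback (most recent call last):
  File "<stdin>", line 19, in <module>
cv2.error: OpenCV(4.12.0) /io/opencv/modules/imgproc/src/convhull.cpp:143: error: (-215:Assertion failed) total >= 0 && (depth == CV_32F || depth == CV_32S) in function 'convexHull'
```

```bash
python3 - <<'E'
from h import *
for n in("top","side"):
    d=dict(np.load(f"{n}0.npz")); P=pts(d); hsv=cv2.cvtColor(d["color"],cv2.COLOR_RGB2HSV)
    ok=d["depth"]>0
    if n=="top":
        for px in((160,100),(180,160),(195,215),(170,241),(136,182),(116,240),(195,240)): print(px,P[px[1],px[0]].round(1),hsv[px[1],px[0]])
    else:
        m=((hsv[...,0]>88)&(hsv[...,0]<103)&(hsv[...,1]>90)&ok&(P[...,2]>30)&(P[...,0]<660)&(P[...,1]>-250)); q=P[m]; print('tube',len(q),q.mean(0).round(1),np.percentile(q,[2,98],axis=0).round(1).tolist())
    m=(abs(P[...,2]-99)<7)&(P[...,1]>0)&(P[...,1]<350)&(P[...,0]>450)&(P[...,0]<850)&ok
    m=cv2.morphologyEx(m.astype(np.uint8),cv2.MORPH_OPEN,np.ones((5,5)))
    k,l,st,c=cv2.connectedComponentsWithStats(m); i=1+np.argmax(st[1:,4])
    q=P[l==i].astype(np.float32); print(n,'cab',len(q),cv2.minAreaRect(q[:,:2]),cv2.boxPoints(cv2.minAreaRect(q[:,:2])).round(1).tolist(),np.median(q[:,2]))
    m=((P[...,2]>110)&(P[...,1]>20)&(P[...,1]<350)&(P[...,0]>350)&(P[...,0]<800)&(P[...,2]<160)&ok).astype(np.uint8)
    k,l,st,c=cv2.connectedComponentsWithStats(m)
    for i in range(1,k):
        if st[i,4]>3:
            q=P[l==i]; h=q[q[:,2]>130]; print('tall',st[i],q.mean(0).round(1),q.min(0).round(1),q.max(0).round(1),'knob?',len(h),h.mean(0).round(1) if len(h) else'')
    for lo,hi in((75,90),(60,72)):
        m=(P[...,2]>lo)&(P[...,2]<hi)&(P[...,1]>20)&(P[...,1]<320)&(P[...,0]>350)&(P[...,0]<505)&ok
        q=P[m].astype(np.float32)
        if len(q)>5: print('wall',lo,len(q),cv2.minAreaRect(q[:,:2]),q.min(0).round(1),q.max(0).round(1))
E
```

```text
(160, 100) [780.8 191.7  96.5] [ 40  15 100]
(180, 160) [649.9 145.8 100. ] [ 39  17 104]
(195, 215) [535.  126.3  20. ] [ 33  83 148]
(170, 241) [477.3 168.7  80.2] [ 17 115 115]
(136, 182) [598.  224.3 145.1] [30 20 78]
(116, 240) [480.6 269.  124.2] [ 27  21 135]
(195, 240) [479.7 114.5  83.2] [ 21 113 140]Traceback (most recent call last):
  File "<stdin>", line 12, in <module>
cv2.error: OpenCV(4.12.0) /io/opencv/modules/imgproc/src/convhull.cpp:143: error: (-215:Assertion failed) total >= 0 && (depth == CV_32F || depth == CV_32S) in function 'convexHull'
```

```bash
python3 - <<'E'
from h import *
def rect(q): return cv2.minAreaRect(np.ascontiguousarray(q[:,None,:2],dtype=np.float32))
for n in("top","side"):
    d=dict(np.load(f"{n}0.npz")); P=pts(d); hsv=cv2.cvtColor(d["color"],cv2.COLOR_RGB2HSV)
    ok=d["depth"]>0
    if n=="side":
        m=((hsv[...,0]>88)&(hsv[...,0]<103)&(hsv[...,1]>90)&ok&(P[...,2]>30)&(P[...,0]<660)&(P[...,1]>-250)); q=P[m]; print('tube',len(q),q.mean(0).round(1),np.percentile(q,[2,98],axis=0).round(1).tolist())
    m=(abs(P[...,2]-99)<7)&(P[...,1]>0)&(P[...,1]<350)&(P[...,0]>450)&(P[...,0]<850)&ok
    m=cv2.morphologyEx(m.astype(np.uint8),cv2.MORPH_OPEN,np.ones((5,5)))
    k,l,st,c=cv2.connectedComponentsWithStats(m); i=1+np.argmax(st[1:,4])
    q=P[l==i]; r=rect(q); print(n,'cab',len(q),r,cv2.boxPoints(r).round(1).tolist(),np.median(q[:,2]))
    m=((P[...,2]>110)&(P[...,1]>20)&(P[...,1]<350)&(P[...,0]>350)&(P[...,0]<800)&(P[...,2]<160)&ok).astype(np.uint8)
    k,l,st,c=cv2.connectedComponentsWithStats(m)
    for i in range(1,k):
        if st[i,4]>3:
            q=P[l==i]; h=q[q[:,2]>130]; print('tall',st[i],q.mean(0).round(1),q.min(0).round(1),q.max(0).round(1),'knob?',len(h),h.mean(0).round(1) if len(h) else'')
    for lo,hi in((75,90),(60,72)):
        m=(P[...,2]>lo)&(P[...,2]<hi)&(P[...,1]>20)&(P[...,1]<320)&(P[...,0]>350)&(P[...,0]<505)&ok
        q=P[m]
        if len(q)>5: print('wall',lo,len(q),rect(q),q.min(0).round(1),q.max(0).round(1))
E
```

```text
top cab 11815 ((715.8023071289062, 198.8302001953125), (251.52914428710938, 241.34600830078125), 5.130699157714844) [[579.7999877929688, 307.79998779296875], [601.2999877929688, 67.4000015258789], [851.9000244140625, 89.9000015258789], [830.2999877929688, 330.29998779296875]] 97.56008297145797
tall [116 110  29  28 586] [719.3 241.5 138.8] [696.8 220.  110.2] [746.6 269.8 146.9] knob? 501 [720.9 243.6 141.9]
tall [114 175  41  13 263] [601.9 236.2 121.7] [589.8 197.  110. ] [615.5 281.  149.8] knob? 38 [603.  225.7 143.8]
tall [111 232   9  13  80] [484.3 273.1 123.7] [472.4 266.8 110.5] [496.9 279.9 128.8] knob? 0 
wall 75 575 ((471.3465576171875, 175.6969451904297), (11.992659568786621, 235.04403686523438), 5.120176792144775) [455.7  58.8  75.8] [486.2 293.2  89.7]
wall 60 96 ((486.56036376953125, 172.83016967773438), (228.2159423828125, 34.947940826416016), 89.52218627929688) [470.   58.8  60.4] [505.  286.8  70.1]
tube 578 [ 524.4 -187.7   68.7] [[463.8, -212.6, 53.9], [583.2, -168.9, 74.8]]
side cab 11480 ((715.8648071289062, 198.00616455078125), (254.24429321289062, 242.64515686035156), 5.0123114585876465) [[578.5999755859375, 307.79998779296875], [599.7999877929688, 66.0], [853.0999755859375, 88.30000305175781], [831.9000244140625, 330.0]] 98.39416979648735
tall [100 255  33  34 861] [713.7 249.9 135.2] [695.9 220.7 110.1] [745.4 270.6 146.2] knob? 608 [717.  247.9 141.5]
tall [151 281  37  41 474] [600.1 239.9 121.7] [588.3 198.3 110.1] [615.3 281.4 148.1] knob? 79 [601.2 228.7 141. ]
tall [202 338  19  19 187] [482.8 274.8 122.3] [471.9 266.6 110. ] [497.2 281.7 128. ] knob? 0 
wall 75 964 ((471.1966552734375, 176.44842529296875), (13.529830932617188, 236.3151092529297), 4.960721015930176) [455.   58.5  75.1] [487.5 294.4  89.5]
wall 60 550 ((486.61016845703125, 177.93695068359375), (49.63391876220703, 236.03341674804688), 3.4736742973327637) [455.1  59.1  60. ] [505.  294.5  71.9]
```

```bash
cat >> h.py <<'E'
from scipy.spatial.transform import Rotation as Ro
def Rtool(yaw,down=0.):
    """tool turned so that its -x is the rocket's nose, heading yaw, nose down by 'down' deg"""
    return Ro.from_euler('ZY',[yaw,down],degrees=True)*Ro.from_matrix(np.array([[-1,0,0],[0,1,0],[0,0,-1.]]).T)
def aim(pos,R):
    s=readout.read_state(); R0=Ro.from_euler('xyz',s["tcp_rot"],degrees=True)
    print('t',round(s["t"],2),'off',R0.inv().apply(np.array(pos)-s["tool_pos"]).round(1),'rot',(R0.inv()*R).as_rotvec().round(4),'pos',s["tool_pos"].round(1),'rpy',s["tcp_rot"].round(1))
C=np.array([590.8,187.3]); a=np.radians(5.07); ex=np.array([np.cos(a),np.sin(a)]); ey=np.array([-ex[1],ex[0]])
def cab(x,y,z): return [*(C+x*ex+y*ey),z]
E
python3 - <<'E'
from h import *
aim([514.3,-202.3,150],Rtool(17.74))
E
```

```text
t 0.1 off [ 410.  -229.2  100. ] rot [ 3.0000e-04 -1.9000e-03 -3.0914e+00] pos [ 211.2 -561.3  249.6] rpy [-179.9   -0.    20.6]
```

Emit:
{"op": "drive_tool", "data": {"offset": [[410,-229,50],[410,-229,50],[410,-229,50],[410,-229,50],[410,-229,50],[410,-229,50],[410,-229,50],[410,-229,50],[410,-229,50],[410,-229,50],[410,-229,50],[410,-229,50]], "rotation": [[0,0,-1.5],[0,0,-1.5],[0,0,-1.5],[0,0,-1.5],[0,0,-1.5],[0,0,-1.5],[0,0,-1.5],[0,0,-1.5],[0,0,-1.5],[0,0,-1.5],[0,0,-1.5],[0,0,-1.5]], "jaw": [1,1,1,1,1,1,1,1,1,1,1,1]}}

```text
t: 1.1
tool_pos: [516.3, -198.6, 199.3]
tcp_rot: [180.0, -0.1, 107.1]
ft_force: [-0.6, 0.9, -0.1]
width: 0.999
gripper_force: 0.0
```

```bash
python3 -c "
from h import *
aim([514.3,-202.3,150],Rtool(17.74))"
```

```text
t 1.1 off [-3.  -3.1 49.3] rot [ 1.5000e-03 -1.1000e-03 -1.5818e+00] pos [ 516.3 -198.6  199.3] rpy [ 1.800e+02 -1.000e-01  1.071e+02]
```

Emit:
{"op": "drive_tool", "data": {"offset": [[-3,-3,49],[-3,-3,49],[-3,-3,49],[-3,-3,49],[-3,-3,49],[-3,-3,49],[-3,-3,49],[-3,-3,49],[-3,-3,49],[-3,-3,49],[-3,-3,49],[-3,-3,49]], "rotation": [[0,0,-1.58],[0,0,-1.58],[0,0,-1.58],[0,0,-1.58],[0,0,-1.58],[0,0,-1.58],[0,0,-1.58],[0,0,-1.58],[0,0,-1.58],[0,0,-1.58],[0,0,-1.58],[0,0,-1.58]], "jaw": [0.5,0.5,0.5,0.5,0.5,0.5,0.5,0.5,0.5,0.5,0.5,0.5]}}

```text
t: 2.1
tool_pos: [512.1, -206.5, 150.9]
tcp_rot: [180.0, -0.0, -167.1]
ft_force: [-0.1, -0.1, 0.6]
width: 0.75
gripper_force: 0.0
```

```bash
python3 - <<'E'
from h import *
d=shot("top"); im=d["color"][150:270,270:410,::-1]; cv2.imwrite("pics/t1.png",cv2.resize(im,None,fx=5,fy=5,interpolation=cv2.INTER_CUBIC))
d=shot("side"); im=d["color"][130:270,230:420,::-1]; cv2.imwrite("pics/s1.png",cv2.resize(im,None,fx=4,fy=4,interpolation=cv2.INTER_CUBIC))
aim([514.3,-202.3,66],Rtool(17.74))
E
```

```text
t 2.2 off [-3.1  3.6 84.9] rot [ 0.0005 -0.0005 -0.0891] pos [ 512.1 -206.5  150.9] rpy [ 180.    -0.  -167.4]
```

View pics/s1.png

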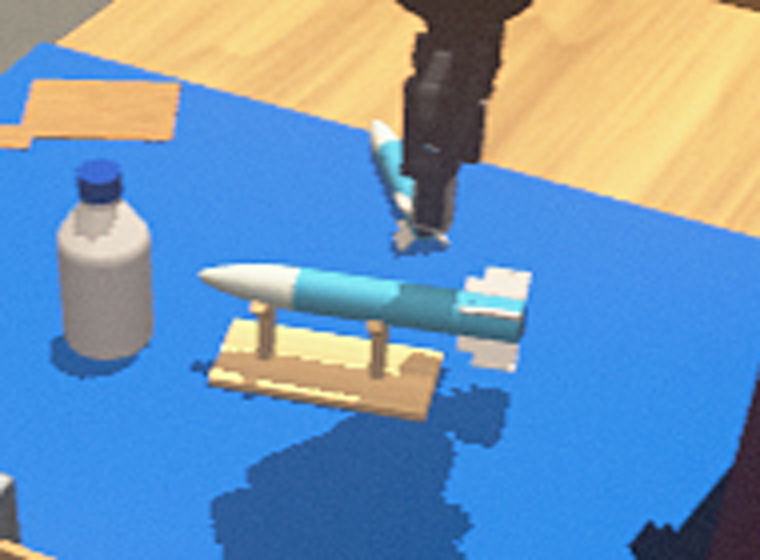

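The side crop shows the open gripper above the tube gap between the rear support (crop x≈378) and the fins (x≈465), so I'm descending.

Emit:
{"op": "drive_tool", "data": {"offset": [[-3,3.5,0],[-3,3.5,10],[-3,3.5,20],[-3,3.5,35],[-3,3.5,50],[-3,3.5,62],[-3,3.5,72],[-3,3.5,80],[-3,3.5,85],[-3,3.5,85],[-3,3.5,85]], "rotation": [[0,0,-0.09],[0,0,-0.09],[0,0,-0.09],[0,0,-0.09],[0,0,-0.09],[0,0,-0.09],[0,0,-0.09],[0,0,-0.09],[0,0,-0.09],[0,0,-0.09],[0,0,-0.09]], "jaw": [0.5,0.5,0.5,0.5,0.5,0.5,0.5,0.5,0.5,0.5,0.5]}}

```text
t: 3.12
tool_pos: [514.6, -202.7, 66.4]
tcp_rot: [-180.0, 0.0, -162.4]
ft_force: [-0.3, -0.5, 0.3]
width: 0.752
gripper_force: 0.0
```

```bash
python3 - <<'E'
from h import *
d=shot("side"); im=d["color"][130:270,230:420,::-1]; cv2.imwrite("pics/s2.png",cv2.resize(im,None,fx=4,fy=4,interpolation=cv2.INTER_CUBIC))
aim([514.3,-202.3,66],Rtool(17.74))
E
```

```text
t 3.17 off [0.4 0.7 0.9] rot [-0.0008  0.0005 -0.0017] pos [ 514.9 -202.8   66.9] rpy [-180.     0.  -162.4]
```

View pics/s2.png

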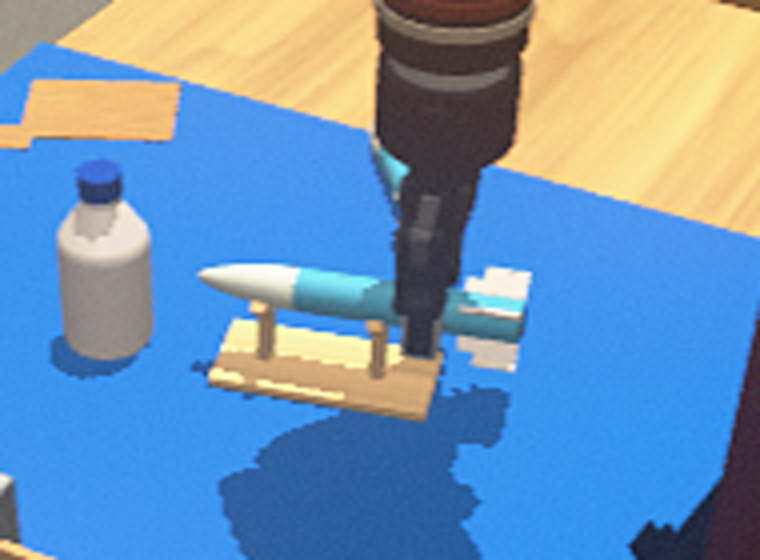

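The finger (crop x 400–440) sits cleanly between the rear support and the fins. Closing.

Emit:
{"op": "drive_tool", "data": {"offset": [[0,0,0],[0,0,0],[0,0,0],[0,0,0],[0,0,0],[0,0,0],[0,0,0],[0,0,0],[0,0,0],[0,0,0]], "rotation": [[0,0,0],[0,0,0],[0,0,0],[0,0,0],[0,0,0],[0,0,0],[0,0,0],[0,0,0],[0,0,0],[0,0,0]], "jaw": [0.2,0,-0.2,-0.4,-0.6,-0.8,-1,-1,-1,-1], "squeeze": 40}}

```text
t: 4.0
tool_pos: [514.6, -202.6, 66.5]
tcp_rot: [-180.0, 0.0, -162.3]
ft_force: [-0.9, 0.7, 4.1]
width: 0.293
gripper_force: 39.2
```

Emit:
{"op": "drive_tool", "data": {"offset": [[0,0,-5],[0,0,-15],[0,0,-30],[0,0,-50],[0,0,-70],[0,0,-90],[0,0,-110],[0,0,-130],[0,0,-145],[0,0,-155],[0,0,-160],[0,0,-160]], "rotation": [[0,0,0],[0,0,0],[0,0,0],[0,0,0],[0,0,0],[0,0,0],[0,0,0],[0,0,0],[0,0,0],[0,0,0],[0,0,0],[0,0,0]], "jaw": [-1,-1,-1,-1,-1,-1,-1,-1,-1,-1,-1,-1]}}

```text
t: 5.0
tool_pos: [514.9, -202.9, 227.5]
tcp_rot: [-179.9, 0.1, -162.3]
ft_force: [0.1, -1.3, -0.5]
width: 0.288
gripper_force: 39.3
```

```bash
python3 - <<'E'
from h import *
for n in("side","top"):
    d=shot(n); np.savez(n+"2.npz",**d); P=pts(d); hsv=cv2.cvtColor(d["color"],cv2.COLOR_RGB2HSV); ok=d["depth"]>0
    if n=="side": cv2.imwrite("pics/s3.png",d["color"][60:330,180:500,::-1].repeat(2,0).repeat(2,1))
    m=((hsv[...,0]>88)&(hsv[...,0]<103)&(hsv[...,1]>90)&ok&(P[...,2]>150)&(P[...,2]<270)&(P[...,0]<700)&(P[...,0]>400)&(P[...,1]<-100)&(P[...,1]>-280))
    q=P[m]; 
    # line fit in 3D of the tube
    c,e=cv2.PCACompute(q.astype(np.float64),mean=None)
    v=e[0]*np.sign(e[0,0]); t=(q-c)@v
    print(n,len(q),c.round(1),v.round(3),'yaw',np.degrees(np.arctan2(v[1],v[0])).round(2),'pitch',np.degrees(np.arcsin(v[2])).round(2),(c+np.percentile(t,[1,99])[:,None]*v).round(1).tolist())
    # white nose: nearby points ahead of the tube
    s=(P[...,:]-c[0]); tt=s@v; r=np.linalg.norm(s-tt[...,None]*v,axis=-1)
    w=ok&(r<35)&(abs(tt)<150)&(P[...,2]>140); print('extent along',np.percentile(tt[w],[0.5,99.5]).round(1))
s=readout.read_state();print(s["tool_pos"],s["tcp_rot"],s["ft_force"])
E
```

```text
side 374 [[ 535.3 -187.1  228.1]] [0.953 0.303 0.009] yaw 17.64 pitch 0.54 [[464.5, -209.6, 227.4], [584.1, -171.5, 228.5]]
extent along [-77.3 106.2]
top 312 [[ 563.8 -185.2  230. ]] [0.973 0.233 0.002] yaw 13.45 pitch 0.11 [[537.0, -191.6, 230.0], [586.7, -179.7, 230.1]]
extent along [-86.8  81.1]
[ 514.30279631 -202.47916347  225.57072224] [ 1.79963838e+02 -3.66542090e-02 -1.62345739e+02] [-0.57820819 -0.45504506 -0.58110133]
```

View pics/s3.png

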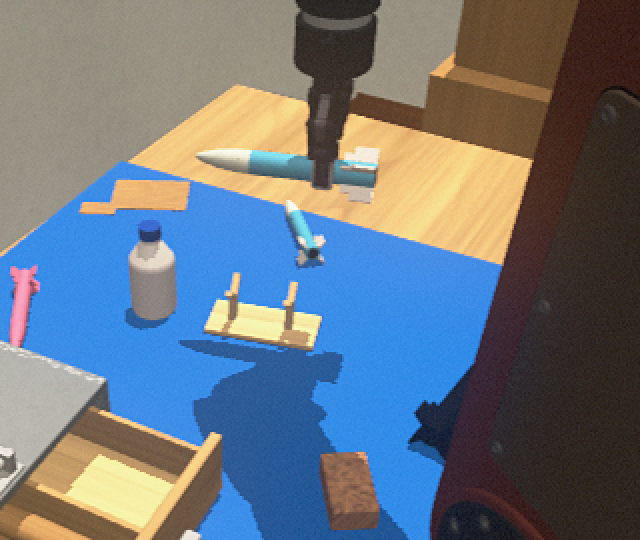

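The rocket is held level and clear of the cradle, with the nose at crop (200,157) and the fins at (360,172). Next I work out the insertion path: nose down 26°, slide in, then level out.

```bash
cat >> h.py <<'E'
def org(xo,zo,th,y=-54,g=-40.,up=6.5):
    """tool pose for a rocket origin (xo,zo) in the cabinet's x-z plane, nose down th"""
    c,s=np.cos(np.radians(th)),np.sin(np.radians(th))
    return cab(xo+g*c+up*s,y,zo-g*s+up*c),Rtool(np.degrees(a),th)
E
python3 - <<'E'
from h import *
aim(*org(-131,205,26)); aim(*org(-131,126,26))
E
```

```text
t 5.1 off [-19.2 331.3  -2.6] rot [-0.0493  0.4512  0.216 ] pos [ 514.3 -202.5  225.6] rpy [ 180.    -0.  -162.3]
t 5.1 off [-19.2 331.2  76.4] rot [-0.0493  0.4512  0.216 ] pos [ 514.3 -202.5  225.6] rpy [ 180.    -0.  -162.3]
```

Emit:
{"op": "drive_tool", "data": {"offset": [[0,12,0],[-1,36,0],[-3,66,0],[-5,98,0],[-7,131,0],[-9,164,0],[-11,197,0],[-13,230,0],[-15,262,0],[-17,292,-1],[-18,316,-2],[-19,331,-2]], "rotation": [[0,0,0],[-0.003,0.03,0.015],[-0.008,0.075,0.035],[-0.013,0.12,0.058],[-0.018,0.165,0.08],[-0.024,0.215,0.103],[-0.029,0.265,0.127],[-0.034,0.315,0.15],[-0.039,0.36,0.172],[-0.044,0.4,0.192],[-0.047,0.43,0.206],[-0.049,0.451,0.216]], "jaw": [-1,-1,-1,-1,-1,-1,-1,-1,-1,-1,-1,-1]}}

```text
t: 6.1
tool_pos: [430.5, 121.2, 227.5]
tcp_rot: [-179.9, -26.2, -174.9]
ft_force: [0.9, -0.5, -0.8]
width: 0.289
gripper_force: 39.3
```

Emit:
{"op": "drive_tool", "data": {"offset": [[0,0,0],[0,0,0]], "rotation": [[0,0,0],[0,0,0]], "jaw": [-1,-1]}}

```text
t: 6.27
tool_pos: [431.5, 119.2, 227.4]
tcp_rot: [-179.9, -26.0, -174.8]
ft_force: [0.7, 0.5, -0.5]
width: 0.294
gripper_force: 39.3
```

```bash
python3 - <<'E'
from h import *
d=shot("side"); P=pts(d); hsv=cv2.cvtColor(d["color"],cv2.COLOR_RGB2HSV); ok=d["depth"]>0
cv2.imwrite("pics/s4.png",d["color"][60:400,60:460,::-1].repeat(2,0).repeat(2,1)[:600])
p,R=org(-131,205,26); n=R.apply([-1,0,0]); u=R.apply([0,0,-1])
s=readout.read_state()
O=s["tool_pos"]+40*n-6.5*u
m=((hsv[...,0]>85)&(hsv[...,0]<105)&(hsv[...,1]>80)&ok&(P[...,2]>120)&(np.linalg.norm(P-O,axis=-1)<130))
q=P[m]; t=(q-O)@n; h=(q-O)@u; l=(q-O)@np.cross(u,n); print(len(q),'t',np.percentile(t,[1,99]).round(1),'h',np.percentile(h,[2,98]).round(1),'l',np.percentile(l,[2,98]).round(1))
for lo,hi in((-95,-60),(-30,0),(0,35)):
    k=(t>lo)&(t<hi); print(lo,hi,k.sum(),'top h',np.percentile(h[k],95).round(1) if k.any() else 0,'lat',np.median(l[k]).round(1) if k.any() else 0)
w=ok&(np.linalg.norm(P-O,axis=-1)<110)&(P[...,2]>120); tt=(P[w]-O)@n; rr=np.linalg.norm(P[w]-O-tt[:,None]*n,axis=1); print('tip',np.sort(tt[rr<15])[-6:].round(1))
aim(*org(-131,205,26)); aim(*org(-131,126,26))
print(s["ft_force"],s["q"].round(1))
E
```

```text
790 t [-93.9  36.2] h [-8.8 44.7] l [-7.3 23.7]
-95 -60 313 top h 12.4 lat 10.8
-30 0 113 top h 9.1 lat 12.4
0 35 220 top h 11.7 lat 12.0
tip [90.1 90.4 90.9 92.9 93.9 95.3]
t 6.32 off [-0.   0.4 -0.7] rot [-0.0014  0.0004  0.0007] pos [431.8 118.6 227.7] rpy [-179.9  -26.  -174.9]
t 6.32 off [-34.6   0.5  70.3] rot [-0.0014  0.0004  0.0007] pos [431.8 118.6 227.7] rpy [-179.9  -26.  -174.9]
[ 0.4856824   0.41715794 -1.08092108] [  0.   11.    4.3 109.2  -2.3  -4.6]
```

View pics/s4.png

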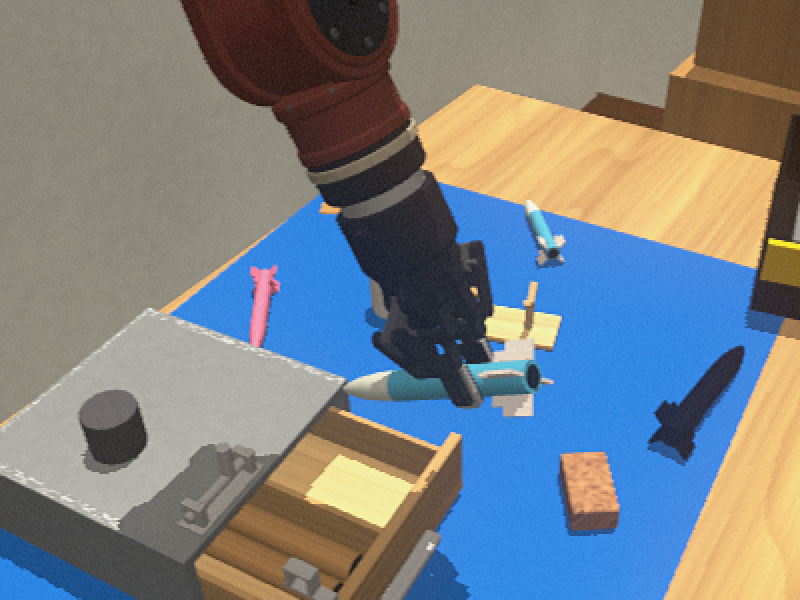

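The rocket is held nose down over the drawer, with measured extents along its axis of −93.9 to 36.2, as planned. Going down and in.

Emit:
{"op": "drive_tool", "data": {"offset": [[-9,0.5,18],[-20,0.5,40],[-30,0.5,60],[-34.5,0.5,70],[-40,0.5,70],[-52,0.5,70],[-66,0.5,70],[-80,0.5,70],[-92,0.5,70],[-100,0.5,70],[-100,0.5,70]], "rotation": [[0,0,0],[0,0,0],[0,0,0],[0,0,0],[0,0,0],[0,0,0],[0,0,0],[0,0,0],[0,0,0],[0,0,0],[0,0,0]], "jaw": [-1,-1,-1,-1,-1,-1,-1,-1,-1,-1,-1]}}

```text
t: 7.23
tool_pos: [492.5, 123.8, 121.6]
tcp_rot: [-179.9, -25.9, -175.0]
ft_force: [0.1, 0.1, -0.5]
width: 0.29
gripper_force: 39.3
```

```bash
python3 - <<'E'
from h import *
d=shot("side"); cv2.imwrite("pics/s5.png",cv2.resize(d["color"][180:400,120:400,::-1],None,fx=2.7,fy=2.7))
aim(*org(-14,69,26)); print(readout.read_state()["q"].round(1))
E
```

```text
t 7.28 off [-64.3   0.4   1.6] rot [-0.0007  0.0013 -0.0006] pos [491.8 124.  122. ] rpy [-179.9  -25.9 -175. ]
[  0.5  23.5   8.1 100.4  -2.   -4.1]
```

View pics/s5.png

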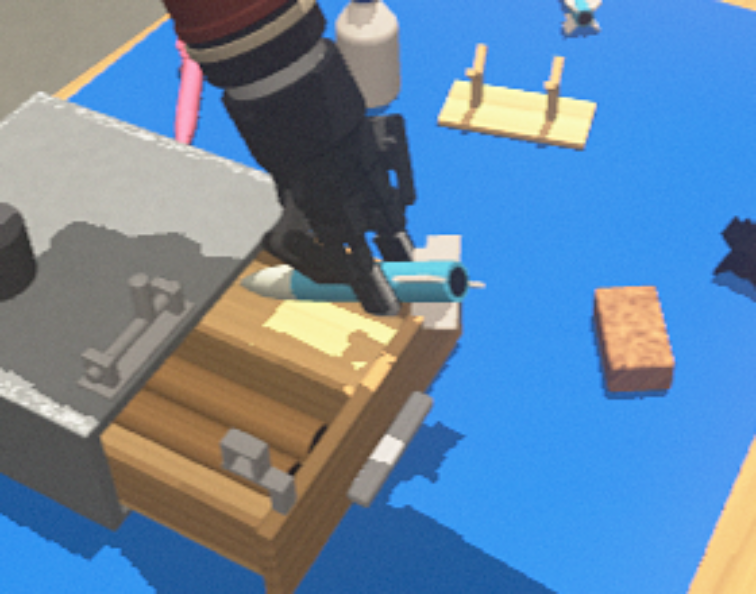

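The nose, at crop (245,283), is heading under the cabinet's edge inside the empty bay. The tail is above the drawer front and clear of it.

Emit:
{"op": "drive_tool", "data": {"offset": [[-5,0.4,1],[-15,0.4,1.5],[-27,0.4,1.5],[-40,0.4,1.5],[-51,0.4,1.5],[-59,0.4,1.5],[-64,0.4,1.5],[-64,0.4,1.5],[-64,0.4,1.5]], "rotation": [[0,0,0],[0,0,0],[0,0,0],[0,0,0],[0,0,0],[0,0,0],[0,0,0],[0,0,0],[0,0,0]], "jaw": [-1,-1,-1,-1,-1,-1,-1,-1,-1]}}

```text
t: 8.03
tool_pos: [547.7, 129.6, 92.5]
tcp_rot: [-179.9, -25.9, -174.9]
ft_force: [-0.0, -0.1, -0.1]
width: 0.288
gripper_force: 39.3
```

```bash
python3 - <<'E'
from h import *
for w in((-13,62,21),(-12,50,14),(-12.5,43,7),(-12,38.5,3)): aim(*org(*w))
print(readout.read_state()["ft_force"])
E
```

```text
t 8.03 off [-4.4 -0.4  9.1] rot [-0.0008 -0.0863 -0.0002] pos [547.7 129.6  92.5] rpy [-179.9  -25.9 -174.9]
t 8.03 off [-10.5  -0.4  24.4] rot [-8.000e-04 -2.085e-01 -2.000e-04] pos [547.7 129.6  92.5] rpy [-179.9  -25.9 -174.9]
t 8.03 off [-13.6  -0.3  35.8] rot [-8.000e-04 -3.307e-01 -1.000e-04] pos [547.7 129.6  92.5] rpy [-179.9  -25.9 -174.9]
t 8.03 off [-16.6  -0.3  42.4] rot [-8.000e-04 -4.005e-01 -1.000e-04] pos [547.7 129.6  92.5] rpy [-179.9  -25.9 -174.9]
[-0.00448287 -0.10223049 -0.05038631]
```

Emit:
{"op": "drive_tool", "data": {"offset": [[-2,-0.3,4.5],[-4.4,-0.3,9],[-6.5,-0.3,14],[-8.5,-0.3,19],[-10.5,-0.3,24.4],[-11.5,-0.3,28.2],[-12.5,-0.3,32],[-13.6,-0.3,35.8],[-13.6,-0.3,35.8],[-13.6,-0.3,35.8]], "rotation": [[0,-0.043,0],[0,-0.086,0],[0,-0.127,0],[0,-0.168,0],[0,-0.208,0],[0,-0.249,0],[0,-0.29,0],[0,-0.33,0],[0,-0.33,0],[0,-0.33,0]], "jaw": [-1,-1,-1,-1,-1,-1,-1,-1,-1,-1]}}

```text
t: 8.87
tool_pos: [543.8, 129.0, 54.8]
tcp_rot: [-179.9, -7.1, -174.9]
ft_force: [-0.7, 0.7, -0.7]
width: 0.295
gripper_force: 39.3
```

```bash
python3 - <<'E'
from h import *
for w in((-12,38.5,3),(-12,36.5,3)): aim(*org(*w))
print(readout.read_state()["ft_force"])
d=shot("side"); cv2.imwrite("pics/s6.png",cv2.resize(d["color"][180:400,120:400,::-1],None,fx=2.7,fy=2.7))
E
```

```text
t 8.87 off [-1.3 -0.1  7.6] rot [-0.0009 -0.0709  0.0001] pos [543.8 129.   54.8] rpy [-179.9   -7.1 -174.9]
t 8.87 off [-1.6 -0.1  9.6] rot [-0.0009 -0.0709  0.0001] pos [543.8 129.   54.8] rpy [-179.9   -7.1 -174.9]
[-0.73676257  0.67298299 -0.71084199]
```

View pics/s6.png

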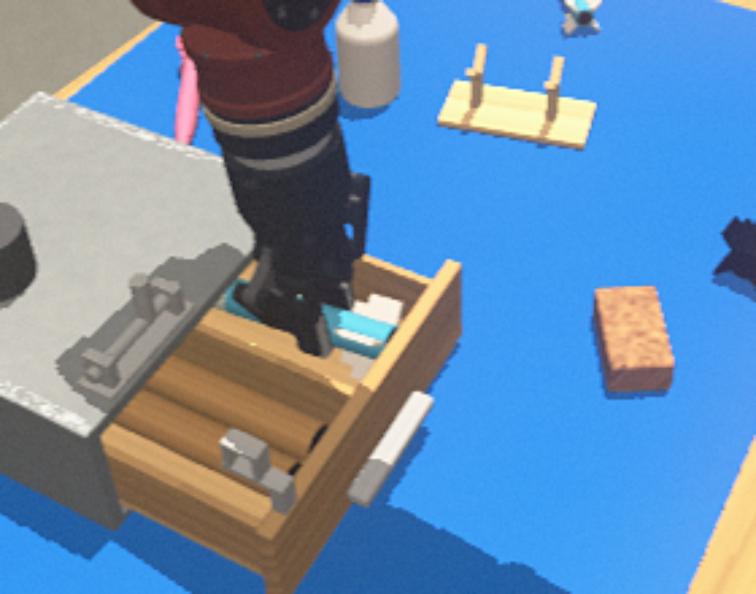

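The rocket is inside the bay with its nose under the top plate, and its tail clears the front. Lowering gently.

Emit:
{"op": "drive_tool", "data": {"offset": [[-0.5,0,2],[-1,0,4.5],[-1.3,0,7],[-1.5,0,8.5],[-1.6,0,9.5],[-1.6,0,9.5]], "rotation": [[0,-0.02,0],[0,-0.04,0],[0,-0.06,0],[0,-0.071,0],[0,-0.071,0],[0,-0.071,0]], "jaw": [-1,-1,-1,-1,-1,-1]}}

```text
t: 9.42
tool_pos: [545.4, 129.0, 45.2]
tcp_rot: [-180.0, -3.0, -174.9]
ft_force: [-0.5, 0.2, 3.9]
width: 0.294
gripper_force: 39.9
```

Emit:
{"op": "drive_tool", "data": {"offset": [[0,0,0],[0,0,0],[0,0,0],[0,0,0],[0,0,0],[0,0,0],[0,0,0],[0,0,0]], "rotation": [[0,0,0],[0,0,0],[0,0,0],[0,0,0],[0,0,0],[0,0,0],[0,0,0],[0,0,0]], "jaw": [-0.35,-0.25,-0.15,-0.05,0.05,0.05,0.05,0.05]}}

```text
t: 10.08
tool_pos: [544.9, 129.0, 44.4]
tcp_rot: [-180.0, -3.0, -174.9]
ft_force: [0.3, 0.1, -0.6]
width: 0.525
gripper_force: 0.0
```

Emit:
{"op": "drive_tool", "data": {"offset": [[0,0,-3],[0,0,-8],[0,0,-18],[0,0,-32],[0,0,-50],[0,0,-72],[0,0,-95],[0,0,-120],[0,0,-140],[0,0,-150],[0,0,-150]], "rotation": [[0,0,0],[0,0,0],[0,0,0],[0,0,0],[0,0,0],[0,0,0],[0,0,0],[0,0,0],[0,0,0],[0,0,0],[0,0,0]], "jaw": [0.05,0.05,0.05,0.05,0.05,0.05,0,-0.5,-1,-1,-1]}}

```text
t: 11.0
tool_pos: [554.1, 129.9, 197.6]
tcp_rot: [-179.9, -2.7, -174.9]
ft_force: [0.3, -0.3, 0.9]
width: 0.003
gripper_force: 0.0
```

```bash
python3 - <<'E'
from h import *
d=shot("side"); cv2.imwrite("pics/s7.png",cv2.resize(d["color"][180:400,120:400,::-1],None,fx=2.7,fy=2.7))
P=pts(d); hsv=cv2.cvtColor(d["color"],cv2.COLOR_RGB2HSV); ok=d["depth"]>0
m=((hsv[...,0]>85)&(hsv[...,0]<105)&(hsv[...,1]>80)&ok&(P[...,2]>25)&(P[...,2]<70)&(P[...,0]<610)&(P[...,0]>470)&(P[...,1]>60)&(P[...,1]<200))
q=P[m]; r=(q[:,:2]-C); x=r@ex; y=r@ey; print(len(q),'cab x',np.percentile(x,[1,50,99]).round(1),'y',np.percentile(y,[1,50,99]).round(1),'z',np.percentile(q[:,2],[1,50,99]).round(1))
s=readout.read_state(); print(s["t"],s["tool_pos"],s["width"])
# drive push target: shut gripper beside/before the front
aim(cab(-185,0,150),Rtool(np.degrees(a)))
aim(cab(-185,0,68),Rtool(np.degrees(a)))
E
```

```text
670 cab x [-98.9 -39.6  13.7] y [-60.2 -46.8 -39.8] z [30.8 47.6 55.8]
11.05 [553.35840902 129.86215275 195.41819859] -0.0019854133209199513
t 11.05 off [140.2  54.   52.4] rot [-0.001  -0.0495  0.0001] pos [553.4 129.9 195.4] rpy [-179.9   -2.8 -174.9]
t 11.05 off [136.1  54.  134.3] rot [-0.001  -0.0495  0.0001] pos [553.4 129.9 195.4] rpy [-179.9   -2.8 -174.9]
```

View pics/s7.png

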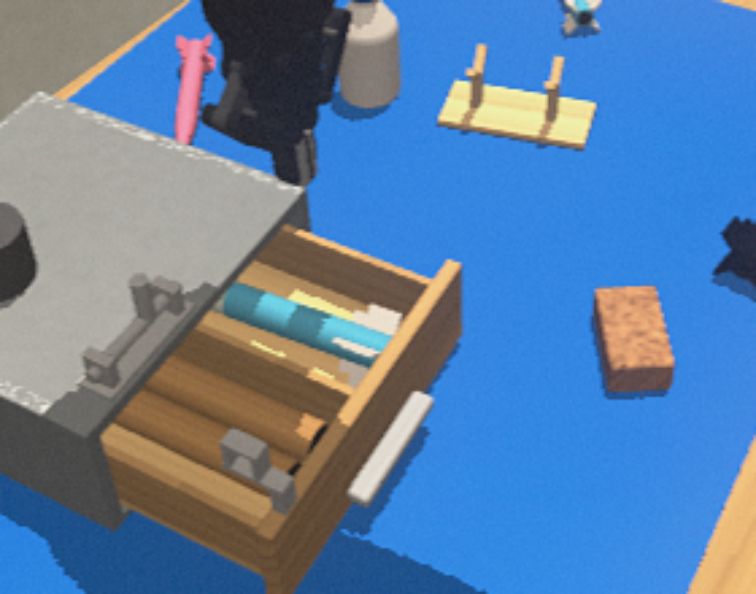

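The rocket lies flat in the bay with its tail inside the front, and the gripper is clear. Next, the shut fingers go in front of the drawer at y=−40 to push it.

```bash
python3 - <<'E'
from h import *
for p in((-165,-40,150),(-165,-40,72)): aim(cab(*p),Rtool(np.degrees(a)))
E
```

```text
t 11.05 off [120.2  14.   51.4] rot [-0.001  -0.0495  0.0001] pos [553.4 129.9 195.4] rpy [-179.9   -2.8 -174.9]
t 11.05 off [116.4  14.  129.3] rot [-0.001  -0.0495  0.0001] pos [553.4 129.9 195.4] rpy [-179.9   -2.8 -174.9]
```

Emit:
{"op": "drive_tool", "data": {"offset": [[20,3,5],[55,7,10],[90,11,20],[115,14,30],[120,14,45],[119,14,65],[118,14,90],[117,14,112],[116,14,125],[116,14,129],[116,14,129]], "rotation": [[0,-0.01,0],[0,-0.02,0],[0,-0.03,0],[0,-0.04,0],[0,-0.05,0],[0,-0.05,0],[0,-0.05,0],[0,-0.05,0],[0,-0.05,0],[0,-0.05,0],[0,-0.05,0]], "jaw": [-1,-1,-1,-1,-1,-1,-1,-1,-1,-1,-1]}}

```text
t: 11.97
tool_pos: [427.7, 132.8, 69.3]
tcp_rot: [-180.0, -0.3, -174.9]
ft_force: [-0.3, -0.2, 0.4]
width: -0.003
gripper_force: 0.0
```

```bash
python3 - <<'E'
from h import *
for p in((-138,-40,72),(-23,-40,72)): aim(cab(*p),Rtool(np.degrees(a)))
E
```

```text
t 11.97 off [-29.3  -0.2  -2.9] rot [-0.0005 -0.0056  0.0001] pos [427.7 132.8  69.3] rpy [-180.    -0.3 -174.9]
t 11.97 off [-144.3   -0.2   -3.5] rot [-0.0005 -0.0056  0.0001] pos [427.7 132.8  69.3] rpy [-180.    -0.3 -174.9]
```

Emit:
{"op": "drive_tool", "data": {"offset": [[-8,0,-3],[-18,0,-3],[-25,0,-3],[-30,0,-3],[-35,0,-3],[-41,0,-3],[-48,0,-3],[-55,0,-3],[-62,0,-3],[-69,0,-3],[-76,0,-3],[-83,0,-3]], "rotation": [[0,0,0],[0,0,0],[0,0,0],[0,0,0],[0,0,0],[0,0,0],[0,0,0],[0,0,0],[0,0,0],[0,0,0],[0,0,0],[0,0,0]], "jaw": [-1,-1,-1,-1,-1,-1,-1,-1,-1,-1,-1,-1]}}

```text
t: 12.97
tool_pos: [512.8, 140.3, 74.2]
tcp_rot: [-180.0, -0.1, -174.9]
ft_force: [-2.9, 0.6, 2.7]
width: -0.003
gripper_force: 1.5
```

Emit:
{"op": "drive_tool", "data": {"offset": [[-7,0,0],[-14,0,0],[-21,0,0],[-28,0,0],[-34,0,0],[-39,0,0],[-43,0,0],[-46,0,0],[-49,0,0],[-51,0,0]], "rotation": [[0,0,0],[0,0,0],[0,0,0],[0,0,0],[0,0,0],[0,0,0],[0,0,0],[0,0,0],[0,0,0],[0,0,0]], "jaw": [-1,-1,-1,-1,-1,-1,-1,-1,-1,-1]}}

```text
t: 13.8
tool_pos: [563.1, 144.7, 74.1]
tcp_rot: [-180.0, -0.1, -174.9]
ft_force: [-2.5, 0.0, 0.3]
width: 0.0
gripper_force: 1.3
```

```bash
python3 - <<'E'
from h import *
aim(cab(-23,-40,72),Rtool(np.degrees(a)))
d=shot("side"); cv2.imwrite("pics/s8.png",cv2.resize(d["color"][180:400,120:400,::-1],None,fx=2.7,fy=2.7))
for n in("side","top"):
    d=shot(n); P=pts(d); r=P[...,:2]-C; x=r@ex; y=r@ey; z=P[...,2]; m=(z>118)&(z<130)&(y>86)&(y<106)&(x<30)&(x>-140)&(d["depth"]>0)
    print(n,m.sum(),'keeper x',np.percentile(x[m],[5,50,95]).round(1),'y',np.median(y[m]).round(1))
E
```

```text
t 13.8 off [-8.4 -0.   2.1] rot [-0.0009 -0.0018  0.0001] pos [563.1 144.7  74.1] rpy [-1.800e+02 -1.000e-01 -1.749e+02]
side 144 keeper x [-5.6  5.8 18.5] y 95.9Traceback (most recent call last):
  File "<stdin>", line 6, in <module>
    return _quantile_unchecked(
        a, q, axis, out, overwrite_input, method, keepdims, weights)
    return _ureduce(a,
                    func=_quantile_ureduce_func,
    ...<5 lines>...
                    overwrite_input=overwrite_input,
                    method=method)
    r = func(a, **kwargs)
    result = _quantile(arr,
                       quantiles=q,
    ...<2 lines>...
                       out=out,
                       weights=wgt)
    slices_having_nans = np.isnan(arr[-1, ...])
                                  ~~~^^^^^^^^^
IndexError: index -1 is out of bounds for axis 0 with size 0
```

Emit:
{"op": "drive_tool", "data": {"offset": [[-2,0,0],[-4,0,0],[-6,0,0],[-8,0,0],[-9,0,0],[-10,0,0]], "rotation": [[0,0,0],[0,0,0],[0,0,0],[0,0,0],[0,0,0],[0,0,0]], "jaw": [-1,-1,-1,-1,-1,-1]}}

```text
t: 14.45
tool_pos: [572.8, 145.6, 74.2]
tcp_rot: [-179.9, -0.1, -174.9]
ft_force: [-10.1, -3.0, 6.5]
width: -0.001
gripper_force: 5.1
```

Emit:
{"op": "drive_tool", "data": {"offset": [[-1,0,0],[-2,0,0],[-3,0,0],[-3,0,0],[-3,0,0]], "rotation": [[0,0,0],[0,0,0],[0,0,0],[0,0,0],[0,0,0]], "jaw": [-1,-1,-1,-1,-1]}}

```text
t: 14.87
tool_pos: [572.9, 145.6, 74.0]
tcp_rot: [-179.9, -0.5, -174.9]
ft_force: [-19.7, -3.4, 12.9]
width: 0.002
gripper_force: 9.9
```

Emit:
{"op": "drive_tool", "data": {"offset": [[15,0,0],[45,0,0],[75,0,-5],[80,0,-30],[80,0,-65],[80,0,-95],[80,0,-115],[80,0,-120],[80,0,-120]], "rotation": [[0,0,0],[0,0,0],[0,0,0],[0,0,0],[0,0,0],[0,0,0],[0,0,0],[0,0,0],[0,0,0]], "jaw": [-1,-1,-1,-1,-1,-1,-1,-1,-1]}}

```text
t: 15.62
tool_pos: [497.7, 139.0, 196.1]
tcp_rot: [-179.9, 0.1, -174.9]
ft_force: [-0.4, 0.3, 0.1]
width: 0.0
gripper_force: 0.0
```

```bash
python3 - <<'E'
from h import *
for n in("side","top"):
    d=shot(n); P=pts(d); r=P[...,:2]-C; x=r@ex; y=r@ey; z=P[...,2]; ok=d["depth"]>0
    if n=="side": cv2.imwrite("pics/s9.png",cv2.resize(d["color"][180:400,60:340,::-1],None,fx=2.7,fy=2.7))
    m=(z>118)&(z<130)&(y>86)&(y<106)&(x<10)&(x>-140)&ok
    if m.any(): print(n,m.sum(),'keeper x',np.percentile(x[m],[5,50,95]).round(1),'y',np.median(y[m]).round(1))
    m=(z>78)&(z<86)&(abs(y)<100)&(x<2)&(x>-60)&ok
    if m.any(): print(' front top',m.sum(),np.percentile(x[m],[2,50,98]).round(1))
    m=(z>132)&(z<155)&(y>15)&(y<90)&(x<35)&(x>-5)&ok
    if m.any(): print(' knob',m.sum(),x[m].mean().round(1),y[m].mean().round(1),np.percentile(z[m],95))
# knob push start: tool at -y side of the knob
for p in((16,-5,190),(16,5,141)): aim(cab(*p),Rtool(np.degrees(a)))
E
```

```text
side 49 keeper x [3.5 5.6 9. ] y 95.9
 front top 632 [-12.5  -7.9  -0.8]
 knob 72 14.2 40.3 147.33767463051674
 front top 411 [-11.9  -6.   -0.3]
 knob 38 15.6 37.3 147.35263149171502
t 15.72 off [-114.5   34.8    2.9] rot [-0.0007 -0.0026  0.0001] pos [496.2 138.9 193.2] rpy [-1.800e+02 -1.000e-01 -1.749e+02]
t 15.72 off [-114.6   44.8   51.9] rot [-0.0007 -0.0026  0.0001] pos [496.2 138.9 193.2] rpy [-1.800e+02 -1.000e-01 -1.749e+02]
```

View pics/s9.png

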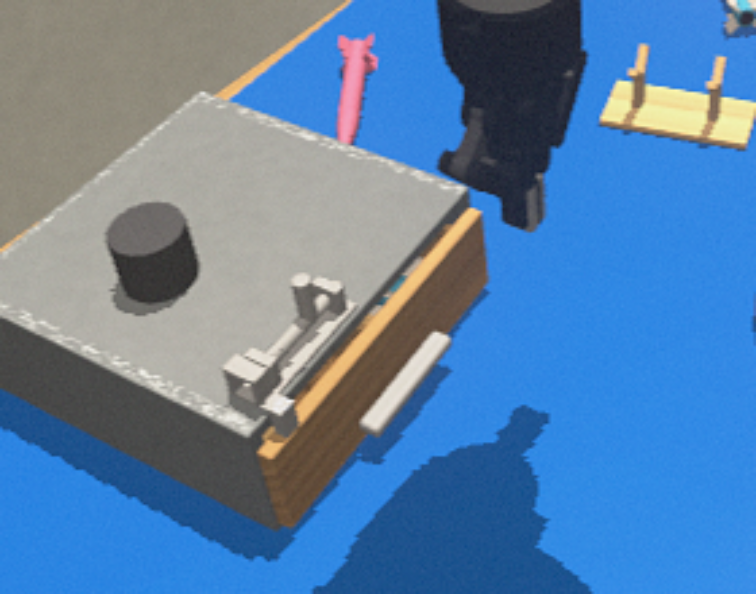

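The drawer front sits flush (its top spans cabinet x −12…−0.5), and it stopped dead while the push rose from 10 to 20 N, so it is shut. The bolt is still drawn back, with the knob at crop (302,293). Next, I bring the shut fingers to the knob's −y side.

Emit:
{"op": "drive_tool", "data": {"offset": [[-15,5,0],[-45,12,0],[-80,22,0],[-105,29,0],[-114,32,0],[-114,32,8],[-114,32,20],[-114,32,32],[-114,32,42],[-114,32,47],[-114,32,47],[-114,32,47]], "rotation": [[0,0,0],[0,0,0],[0,0,0],[0,0,0],[0,0,0],[0,0,0],[0,0,0],[0,0,0],[0,0,0],[0,0,0],[0,0,0],[0,0,0]], "jaw": [-1,-1,-1,-1,-1,-1,-1,-1,-1,-1,-1,-1]}}

```text
t: 16.72
tool_pos: [606.5, 180.7, 146.9]
tcp_rot: [-180.0, -0.1, -174.9]
ft_force: [0.2, -0.6, 1.2]
width: -0.003
gripper_force: 0.0
```

```bash
python3 - <<'E'
from h import *
for p in((16,15.5,146),(16,49.5,146)): aim(cab(*p),Rtool(np.degrees(a)))
E
```

```text
t 16.72 off [-0.9 23.5  0.9] rot [-0.0008 -0.0021 -0.    ] pos [606.5 180.7 146.9] rpy [-1.800e+02 -1.000e-01 -1.749e+02]
t 16.72 off [-0.9 57.5  0.9] rot [-0.0008 -0.0021 -0.    ] pos [606.5 180.7 146.9] rpy [-1.800e+02 -1.000e-01 -1.749e+02]
```

Emit:
{"op": "drive_tool", "data": {"offset": [[-1,6,0],[-1,13,0],[-1,19,0],[-1,24,0],[-1,28,0],[-1,32,0],[-1,36,0],[-1,40,0],[-1,44,0],[-1,48,0],[-1,51,0],[-1,54,0]], "rotation": [[0,0,0],[0,0,0],[0,0,0],[0,0,0],[0,0,0],[0,0,0],[0,0,0],[0,0,0],[0,0,0],[0,0,0],[0,0,0],[0,0,0]], "jaw": [-1,-1,-1,-1,-1,-1,-1,-1,-1,-1,-1,-1]}}

```text
t: 17.72
tool_pos: [603.2, 235.0, 147.0]
tcp_rot: [-180.0, -0.1, -174.9]
ft_force: [0.2, -1.2, 0.1]
width: 0.001
gripper_force: 0.8
```

Emit:
{"op": "drive_tool", "data": {"offset": [[0,1.5,0],[0,3,0],[0,4.5,0],[0,6,0],[0,6,0]], "rotation": [[0,0,0],[0,0,0],[0,0,0],[0,0,0],[0,0,0]], "jaw": [-1,-1,-1,-1,-1]}}

```text
t: 18.13
tool_pos: [602.9, 239.0, 147.1]
tcp_rot: [-179.7, -0.1, -175.0]
ft_force: [0.9, -9.6, 2.3]
width: -0.002
gripper_force: 5.1
```

```bash
python3 - <<'E'
from h import *
s=readout.read_state(); r=s["tool_pos"][:2]-C; print(r@ex,r@ey,s["ft_force"])
for n in("side","top"):
    d=shot(n); P=pts(d); r=P[...,:2]-C; x=r@ex; y=r@ey; z=P[...,2]; m=(z>126)&(z<155)&(y>66)&(y<90)&(x<30)&(x>2)&(d["depth"]>0)
    print(n,m.sum(),x[m].mean(),y[m].mean(),z[m].max() if m.any() else 0)
E
```

```text
16.5932337322998 50.425724628506124 [ 0.86937768 -9.59063467  2.25676784]
side 91 13.795565193958227 71.91394815943734 147.60462120502257
top 0 nan nan 0<stdin>:5: RuntimeWarning: Mean of empty slice.
  ret = ret.dtype.type(ret / rcount)
```

Emit:
{"op": "drive_tool", "data": {"offset": [[0,1,0],[0,2,0],[0,3,0],[0,3,0]], "rotation": [[0,0,0],[0,0,0],[0,0,0],[0,0,0]], "jaw": [-1,-1,-1,-1]}}

```text
t: 18.57
tool_pos: [602.9, 239.6, 147.1]
tcp_rot: [-179.5, -0.1, -175.1]
ft_force: [-0.7, -22.0, 3.5]
width: -0.003
gripper_force: 10.8
```

Emit:
{"op": "drive_tool", "data": {"offset": [[0,-5,0],[0,-18,0],[0,-22,-10],[0,-22,-35],[0,-22,-70],[20,-30,-100],[60,-60,-110],[90,-90,-110],[100,-100,-110],[100,-100,-110],[100,-100,-110]], "rotation": [[0,0,0],[0,0,0],[0,0,0],[0,0,0],[0,0,0],[0,0,0],[0,0,0],[0,0,0],[0,0,0],[0,0,0],[0,0,0]], "jaw": [-1,-1,-1,-1,-1,-1,-1,-1,-1,-1,-1]}}

```text
t: 19.48
tool_pos: [511.6, 134.6, 258.5]
tcp_rot: [-180.0, 0.0, -175.0]
ft_force: [0.9, 0.7, 0.7]
width: 0.0
gripper_force: 0.0
```

```bash
python3 - <<'E'
from h import *
for n in("side","top"):
    d=shot(n); P=pts(d); r=P[...,:2]-C; x=r@ex; y=r@ey; z=P[...,2]; ok=d["depth"]>0
    if n=="side": cv2.imwrite("pics/s10.png",cv2.resize(d["color"][180:400,60:340,::-1],None,fx=2.7,fy=2.7))
    m=(z>132)&(z<155)&(y>15)&(y<90)&(x<35)&(x>-5)&ok; print(n,'knob',m.sum(),x[m].mean(),y[m].mean())
    m=(z>78)&(z<86)&(abs(y)<100)&(x<2)&(x>-60)&ok; print(' front',np.percentile(x[m],[2,50,98]).round(1))
E
```

```text
side knob 76 14.030628315085494 71.50569504651159
 front [-12.5  -7.7  -0.5]
top knob 0 nan nan
 front [-11.8  -6.4  -0.2]<stdin>:5: RuntimeWarning: Mean of empty slice.
  ret = ret.dtype.type(ret / rcount)
```

View pics/s10.png

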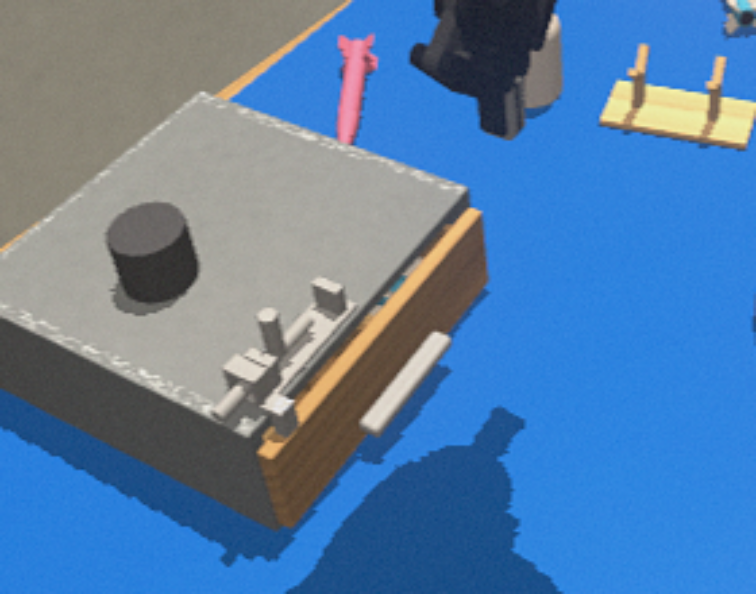

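The bolt rod now sticks out through the keeper loop at crop (225,405). The knob is at cabinet y≈71 and was stopped hard at 22 N; the drawer is flush and the gripper is clear. Handing in.

```bash
python3 -c "
from rig import job
print(job.sign_off())"
```

```text
the job is handed in; nothing more can be done
None
```

The rocket lies nose-back in the empty bay, the drawer is shut and the bolt is fully home; I handed the job in at about 19.6 s on the robot's clock, but sign-off gave no verdict.

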